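# Check the stamping press temperature

### The arm

A 6-joint arm with a two-finger parallel gripper is mounted at the origin on the work surface. World frame = base frame: x ahead of the robot, y to its left, z up, the work surface at z = 0. Lengths are in mm, angles in rad, forces in N, time in s.
With the tool pointing down it reaches from about 350 to 975 mm from the base axis. Payload 7.1 kg.
Tool frame: the origin (TCP) lies at the centre of the arm's flange, where the gripper is bolted on; the fingertips stand 182 mm ahead of it and the grasp point (between the pads) lies 163 mm ahead of it; z points along the fingers, y is the direction in which the jaws open and shut (so a half turn about z gives the same grasp; the last joint's range is limited). The gripper opens to 88 mm and grips with 3 to 60 N. Pads are 20 mm wide; open, the fingers measure 115 mm over their backs; the gripper's body (75 mm by 178 mm) begins 61 mm behind the grasp point.
Start: joints at [-1.333, 0.423, 1.63, -0, 1.089, -0.019], TCP at [158.761, -604.484, 404.675] pointing down, gripper open.
Joint ranges: [-3, 3], [-0.9, 2.11], [0.09, 2.58], [-1.31, 4.45], [0.11, 2.69], [-2.54, 2.54]. Speed limits (rad/s): [2.39, 2.39, 3.01, 3.14, 3.14, 3.14].

### API

Orientations are given as a rotation vector (axis times angle).
In Python, from workcell import get_obs, get_image, camera_params, workorder, search_frame, silhouettes gives the robot as it stands.
- The arm moves only by the tool play_rows, never from a script. Its arguments are lists of equal length, an entry for each row: "travel": the shift along the tool's x, y, z in units of 25 mm (1.0 is 25 mm), a list of three; "angular": the turn, a rotation vector about the tool's x, y, z in units of 8 degrees (1.0 is 8 degrees), a list of three; "claw": the opening, from -1 (shut) to 1 (fully open), so that 0 is half open. A call has 1 to 20 rows; each row is the pose to reach, as a shift and turn from the pose measured when the call began, along the tool's axes at that moment; what a row does not reach only later rows make up. A row lasts 1/8 s, in which the tool goes at most 62.5 mm and 10.7 degrees, less where a joint would pass 70% of its speed; a pose out of reach is approached as far as the arm can. A call with a gripper value outside its range is refused whole. The fingers move at their own pace and stop on an object; the grip force is fixed at half the most. Time passes only in rows, so rows that repeat a pose let the fingers close. It gives the time, the measured TCP pose, the force and the opening at its end, in the units of the state.
- get_obs(): the state, without advancing time (a new reading comes with each control period).
- get_image(name): name is "side" or "top"; returns the picture (480x640x3 uint8, blue, green, red); there is no depth.
- camera_params(name): a dict with "mtx" (3x3 intrinsics, pixels), "R" (3x3) and "t" (3): a world point X has camera coordinates R X + t. Camera axes: x right, y down, z forward; pixel columns grow to the right and rows downward; lengths in mm; the calibration is good to about 2 mm. A picture is of the moment at which its call begins. camera_params takes no time and is no camera call.
- workorder.close_job(): hands the job in, once; it reports no verdict.
Trained networks look in the newest picture that a camera, given by its name, has taken for a name from the list of things; names that differ only in an ending like _2 or _b are one class to them, and where a whole thing is asked for, a point or a joint stands for the part that bears it (a point fixed in the world has none). Each returns a list of dicts, best first, with "conf" (0 to 1); they miss things now and then, are a little off and sometimes report something else, mostly with a low value. They report only what shows in the picture. A call takes as long as a camera call.
- search_frame(camera, thing): "location" ([x, y, z] in mm, in world coordinates, good to about 4 mm: the middle of the surface that is visible of it).
- silhouettes(camera, thing): "mask" (480x640 bool, what is visible of it).
The state is a dict: "t": time; "qpos": joint angles; "qvel": joint speeds; "joint_torque": joint torques, N m; "ee_pos": TCP position; "orientation": TCP orientation; "ft_force": force on the tool from outside, world axes, zero at the start; "moment": the same for the moment, N m; "width": finger opening in mm.
Only numpy, scipy, OpenCV 4.12 (cv2) and the standard library are available. Lean on these libraries where they do the work, as an engineer would, in place of code of your own. Each camera call takes 0.05 s, during which the arm holds its last target. There are 200 camera calls.

### The job

Check the temperature of the foil press: slide its guard fully open, take the pistol thermometer off its stand and aim it square at the middle of the brass heater block's front face from about 10 cm away, holding it steady there for a good second. Then set the thermometer back in the forks of its stand the way it lay, let go of it, and slide the guard fully shut. Do not touch the heater block, and leave the other things on the bench where they are.

Things in the scene. Friction and masses are not known exactly. Their poses are not given: they have to be found in the camera images.
- guard (a joint): sliding guard of the press, m: 0 = shut (in front of the heater block), 0.11 = fully open; it slides along the press's +y. May start a little ajar. It runs stiffly: 5 to 8 N moves it and it stays where it is left. It is a steel plate 100 wide, 6 thick, 60 to 160 mm above the table, 35 mm in front of the heater face.
- guard_handle (a point): middle of the guard's handle: an upright black tab on the guard's upper edge, 14 mm wide along the slide, 28 mm deep, 42 mm high, centre 188 mm above the table; moves with the guard. The press's head (110 wide, up to 250 mm above the table) begins 60 mm behind it. Axes as the press.
- press: fixed grey foil stamping press 200 x 360 base, 45 high, with column and head to 250 mm high behind the guard and a hand lever at its right rear to 315 mm; origin at the middle of the base's underside; its front looks along its -x to the robot; z up
- heater: brass heater block on the press's front, 85 wide, 65 high, 50 deep; origin at the middle of its front face, 115 mm above the table; its x axis points into the block, square to the face, which leans back so that x points 20 degrees below level; y level along the face
- heater_face (a point): middle of the heater block's front face, the spot to aim at (same point as heater)
- thermometer: loose black pistol-shaped infrared thermometer, 0.22 kg, always on; origin at the middle of the barrel: barrel 36 wide (y), 40 high (z), reaching from x = -75 to +75 mm; it looks along its +x. Pistol grip 32 x 28 hangs under the barrel at x = -27 mm, down to 95 mm below the barrel's middle. In the stand, take it across the barrel's middle from above.
- thermometer_nose (a point): centre of the thermometer's front end, 75 mm ahead of its origin; the line of sight leaves here along +x; axes as the thermometer
- stand: fixed thermometer stand, base 170 x 90; origin at the middle of its underside, x along the barrel's direction (nose to +x); two open aluminium forks at x = +55 and x = -66 mm, 12 mm thick, carry the barrel's underside 100 mm above the table; flared prongs 5 mm thick, 52 mm apart at the root middle, up to 122 mm above the table
- rest (a point): point of the stand where the thermometer's origin lies when stowed, 120 mm above the table
- tray: bystander: fixed low open wooden tray 160 x 130 x 45 with four compartments; origin at its underside
- mallet: bystander: wooden mallet lying down, head a 60 dia x 90 cylinder along its x, handle 170 long along its +y; origin at its underside
- glue_bottle: bystander: white bottle, 56 dia x 150; origin at its underside
- oil_bottle: bystander: amber bottle, 60 dia x 140; origin at its underside
- spool: bystander: empty wooden thread spool standing, 52 dia x 45; origin at its underside
- leather_stack: bystander: stiff brown block of stacked leather soles 110 x 90 x 25; origin at its underside
- wax_jar: bystander: low jar with metal lid, 70 dia x 60; origin at its underside
- brush: bystander: hand brush lying along its x; origin at its underside

How it is judged (in metres and radians):
On the way, in this order (a step that is already met when the one before it is completed fails the run):
1. the guard is fully open (value of joint guard above 0.1 m), for 0.2 s.
2. with the guard open, the held thermometer looks at the middle of the heater face, square to it, from 50 to 150 mm, steady for 1 s (value of joint guard above 0.1 m and x of heater_face in the frame of thermometer_nose between 0.05 and 0.15 m and y of heater_face in the frame of thermometer_nose between -0.018 and 0.018 m and z of heater_face in the frame of thermometer_nose between -0.018 and 0.018 m and angle between the x axis of thermometer and the x axis of heater, either way round below 0.26 rad and linear speed of thermometer below 0.03 m/s and angular speed of thermometer below 0.2 rad/s and contact force between the fingers and thermometer above 1 N), for 1 s.
3. with the guard still open, the thermometer lies in its stand, let go (distance between thermometer and rest below 0.02 m and angle between thermometer's own z axis and vertical below 0.1 rad and angle between the x axis of thermometer and the x axis of stand, either way round below 0.15 rad and x of thermometer_nose in the frame of stand above 0.04 m and linear speed of thermometer below 0.03 m/s and contact force between the fingers and thermometer below 0.05 N and value of joint guard above 0.08 m), for 0.2 s.
At the end, for the whole second after the job is handed in: Guard shut (within 8 mm); thermometer at rest in its stand, nose the same way as at the start, origin within 20 mm of the stand's rest point, level within 0.1 rad, in line with the stand within 0.15 rad, not touched by the fingers (value of joint guard below 0.008 m and distance between thermometer and rest below 0.02 m and angle between thermometer's own z axis and vertical below 0.1 rad and angle between the x axis of thermometer and the x axis of stand, either way round below 0.15 rad and x of thermometer_nose in the frame of stand above 0.04 m and linear speed of thermometer below 0.03 m/s and contact force between the fingers and thermometer below 0.05 N).
It fails at once if the heater block is touched (contact force between heater and anything else above 0.5 N).
It fails at once if another thing on the bench is moved by more than 30 mm or tipped over (distance of any of mallet, glue_bottle, oil_bottle, spool, leather_stack, wax_jar, brush from where it was at the start of the episode above 0.03 m or angle between any of mallet, glue_bottle, oil_bottle, spool, leather_stack, wax_jar, brush's own z axis and vertical above 0.5 rad).
It also fails if it takes over 72 s, if anything falls off the work surface, if the arm or the gripper's body presses on something with over 40 N, if the wrist force passes 120 N, or if a joint passes its speed limit or range.

## Working session

There is one attempt and no reset: what is moved stays moved. The work goes in short steps, Python scripts to look and compute and a tool call to move; the robot and the scene stay as the last step left them, time stands still between calls to the robot, and variables do not carry over. Pictures are saved under pics/ and viewed, about 8 in all and at most 12, crops included, and the job is handed in when it is done.

Besides the shell and the picture viewer there is one more tool, called after ">>>" in YAML: its name, and indented under it one key for each argument. play_rows: Moves the arm, as the interface text tells. Its arguments: {"type":"object","properties":{"travel":{"type":"array","items":{"type":"array","items":{"type":"number"}}},"angular":{"type":"array","items":{"type":"array","items":{"type":"number"}}},"claw":{"type":"array","items":{"type":"number"}}},"required":["travel","angular","claw"]}

```bash
mkdir -p pics; ls
python3 - <<'E'
from workcell import *
import cv2,numpy as np
for c in("side","top"):
    im=get_image(c);cv2.imwrite(f"pics/{c}0.png",im)
    p=camera_params(c);print(c,np.round(p["mtx"],1).tolist(),np.round(p["R"],3).tolist(),np.round(p["t"],1).tolist())
    for n in["guard","guard_handle","press","heater","thermometer","thermometer_nose","stand"]:
        print(n,[(np.round(d["location"]),round(d["conf"],2)) for d in search_frame(c,n)[:2]])
print(get_obs())
E
```

```text
pics
side [[580.6, 0.0, 334.8], [0.0, 580.6, 237.7], [0.0, 0.0, 1.0]] [[-0.952, -0.305, 0.003], [-0.227, 0.701, -0.676], [0.204, -0.644, -0.737]] [473.5, 220.1, 1474.1]
guard [(array([628.,  47., 132.]), 0.95), (array([483.,  82.,  42.]), 0.6)]
guard_handle [(array([632.,  47., 132.]), 0.97), (array([709.,  61.,  58.]), 0.51)]
press [(array([713.,  61.,  56.]), 0.77)]
heater [(array([680.,  39., 129.]), 0.96), (array([ 436., -284.,   14.]), 0.34)]
thermometer [(array([ 415., -289.,  131.]), 0.62)]
thermometer_nose [(array([ 417., -286.,  126.]), 0.81), (array([684.,  42., 131.]), 0.34)]
stand [(array([ 433., -282.,   18.]), 0.93), (array([ 416., -289.,  129.]), 0.67)]
top [[497.8, 0.0, 310.4], [0.0, 497.8, 236.3], [0.0, 0.0, 1.0]] [[0.017, -1.0, 0.007], [-0.995, -0.017, -0.101], [0.101, -0.005, -0.995]] [-48.9, 509.4, 1268.9]
guard [(array([623.,  41., 143.]), 0.63)]
guard_handle [(array([626.,  41., 142.]), 0.91), (array([710.,   5.,  43.]), 0.32)]
press [(array([709.,   4.,  44.]), 0.96)]
heater [(array([673.,  12., 130.]), 0.78)]
thermometer [(array([ 429., -295.,  141.]), 0.63), (array([280., 295.,  58.]), 0.55)]
thermometer_nose [(array([ 427., -293.,  138.]), 0.7)]
stand [(array([ 427., -272.,   17.]), 0.58)]
{'t': 0.8, 'qpos': array([-1.33299606e+00,  4.23029630e-01,  1.62989178e+00, -2.41577935e-05,
        1.08860419e+00, -1.90386700e-02]), 'qvel': array([-1.11646460e-05,  1.27008858e-04,  7.37296477e-04, -4.43466394e-05,
       -6.02781109e-04,  2.43620669e-04]), 'joint_torque': array([ 5.05884200e-04, -5.44511747e+01, -2.74034071e+01,  6.45145588e-02,
        1.67062751e-02, -1.57456282e-05]), 'ee_pos': array([ 158.75978234, -604.48095628,  404.72226763]), 'orientation': array([ 3.11565268e+00,  4.02342285e-01, -2.19217679e-05]), 'ft_force': array([-0.05042778,  0.35458591, -0.49853702]), 'moment': array([ 0.04903408, -0.02595405, -0.03130211]), 'width': 87.75106272450094}
```

View pics/side0.png

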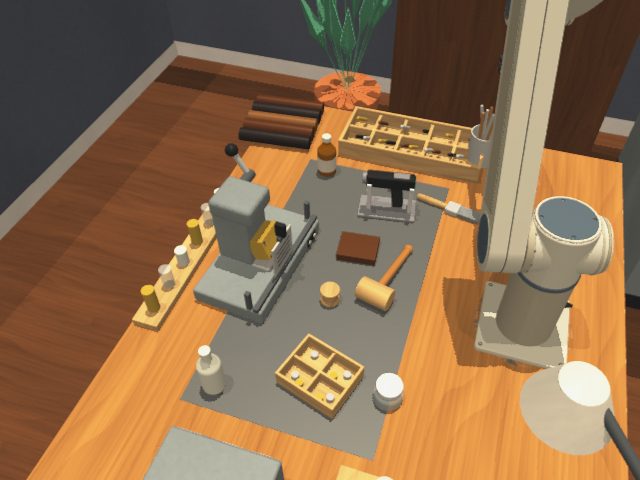

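View pics/top0.png

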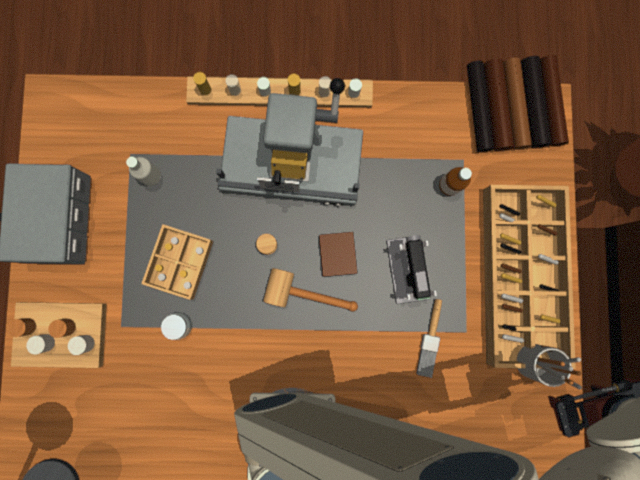

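The press is around (285,165) in the top view, with the guard handle near (278,178). The stand and thermometer are at about (412,268). I'll zoom in on both.

Run:
```python
import cv2,numpy as np
t=cv2.imread("pics/top0.png");s=cv2.imread("pics/side0.png")
r=lambda im,x,y:cv2.resize(im[y:y+75,x:x+100],(400,300),interpolation=cv2.INTER_CUBIC)
cv2.imwrite("pics/crop.png",np.vstack([np.hstack([r(t,365,230),r(s,340,155)]),np.hstack([r(t,240,135),r(s,230,205)])]))
```

```text
(no output)
```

View pics/crop.png

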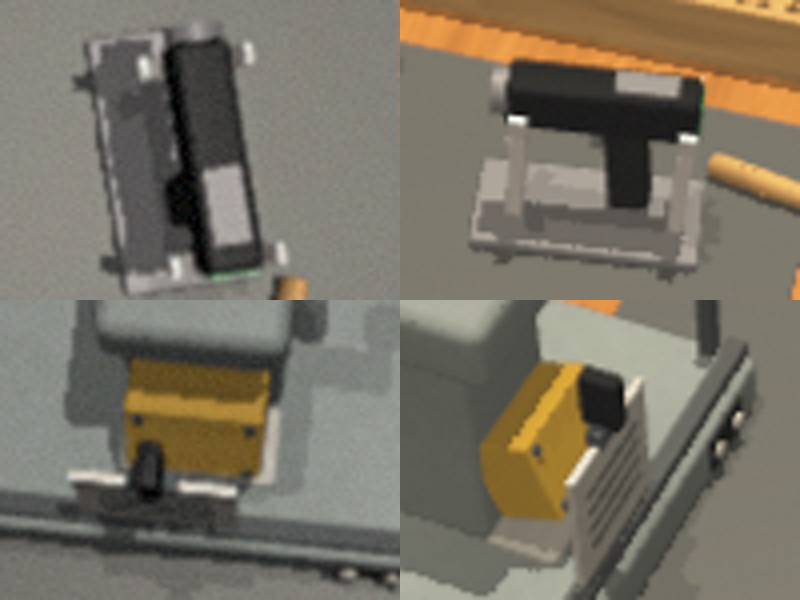

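```bash
cat > fit.py <<'E'
import numpy as np,cv2,itertools
from scipy.optimize import minimize
from workcell import camera_params
CP={c:camera_params(c) for c in("side","top")}
def box(x0,x1,y0,y1,z0,z1): return np.array(list(itertools.product((x0,x1),(y0,y1),(z0,z1))),float)
def Rz(a): c,s=np.cos(a),np.sin(a); return np.array([[c,-s,0],[s,c,0],[0,0,1]])
def Ry(a): c,s=np.cos(a),np.sin(a); return np.array([[c,0,s],[0,1,0],[-s,0,c]])
def proj(c,P):
    p=CP[c];q=(np.asarray(P,float)@np.array(p["R"]).T+p["t"])@np.array(p["mtx"]).T
    return q[:,:2]/q[:,2:]
S=4
def draw(c,parts,val=1.,im=None):
    im=np.zeros((480*S,640*S),np.uint8) if im is None else im
    for P in parts:
        h=cv2.convexHull(((proj(c,P)+.5)*S).astype(np.float32)).round().astype(np.int32)
        cv2.fillConvexPoly(im,h,int(val))
    return im
def cost(v,model,masks):
    t=0
    for c,m in masks.items():
        im=np.zeros((480*S,640*S),np.uint8)
        on,occ=model(v); draw(c,on,1,im); draw(c,occ,0,im)
        r=cv2.resize(im.astype(np.float32),(640,480),interpolation=cv2.INTER_AREA)
        t+=1-np.minimum(r,m).sum()/np.maximum(r,m).sum()
    return t
def fit(model,v0,masks,step):
    v0=np.array(v0,float);n=len(v0)
    sx=np.vstack([v0]+[v0+np.eye(n)[i]*step[i] for i in range(n)])
    r=minimize(cost,v0,(model,masks),method="Nelder-Mead",options=dict(initial_simplex=sx,maxiter=200,xatol=.002,fatol=1e-4))
    return r.x,r.fun
def place(P,x,y,yaw): return P@Rz(yaw).T+[x,y,0]
TH=[box(-75,75,-18,18,100,140),box(-43,-11,-14,14,25,101)]
def m_th(v): return [place(P,*v[:3]) for P in TH],[]
G=[box(-3,3,-50,50,60,160),box(-14,14,-7,7,167,209)]
def m_guard(v): return [place(P,*v[:3]) for P in G],[]
H=box(0,50,-42.5,42.5,-32.5,32.5)@Ry(np.radians(20)).T+[0,0,115]
def m_heater(v,g): return [place(H,*v[:3])],[place(P,*g) for P in G]
BASE=[box(-100,100,-180,180,0,45)]
E
cat > run1.py <<'E'
from fit import *
from workcell import *
import cv2
M={}
for c in CP:
    get_image(c)
    for n in("thermometer","guard","heater","press","stand"):
        r=silhouettes(c,n)
        print(c,n,[(round(d["conf"],2),int(d["mask"].sum()),np.round(np.argwhere(d["mask"]).mean(0)[::-1])) for d in r[:3]])
        if r: M[c,n]=r[0]["mask"].astype(np.float32)
np.savez("m.npz",**{"_".join(k):v for k,v in M.items()})
g=lambda n:{c:M[c,n] for c in CP if (c,n) in M}
print("th",fit(m_th,[425,-295,.15],g("thermometer"),[8,8,.1]))
v,f=fit(m_guard,[628,45,-.08],g("guard"),[8,8,.1]);print("guard",v,f)
print("heater",fit(lambda u:m_heater(u,v),[663,25,-.08],g("heater"),[8,8,.1]))
E
python3 run1.py
```

```text
side thermometer [(0.81, 1064, array([391., 183.]))]
side guard [(0.87, 739, array([281., 246.]))]
side heater [(0.73, 726, array([263., 241.])), (0.44, 1109, array([390., 183.])), (0.31, 588, array([326., 157.]))]
side press [(0.66, 1278, array([386., 207.])), (0.61, 11525, array([252., 245.]))]
side stand [(0.75, 1253, array([385., 207.])), (0.42, 1234, array([381., 284.]))]
top thermometer [(0.59, 1107, array([417., 268.])), (0.36, 1025, array([430., 344.])), (0.19, 857, array([289., 164.]))]
top guard [(0.79, 416, array([279., 183.]))]
top heater [(0.7, 936, array([289., 164.]))]
top press [(0.62, 12590, array([293., 152.])), (0.5, 661, array([455., 181.]))]
top stand [(0.6, 1286, array([401., 271.])), (0.41, 502, array([278., 183.])), (0.38, 662, array([455., 181.]))]
th (array([ 4.30637056e+02, -2.96993962e+02,  1.67340060e-01]), np.float64(0.2800547480583191))
guard [ 6.28041075e+02  3.99420365e+01 -6.65981615e-02] 0.3242325782775879
heater (array([ 6.50899436e+02,  1.97811090e+01, -8.92267609e-02]), np.float64(0.23867958784103394))
```

```bash
cat > run2.py <<'E'
from fit import *
z=np.load("m.npz")
m=z["top_press"]; cols=np.arange(222,357); low=np.array([np.flatnonzero(m[:,c]).max()+1 if m[:,c].any() else np.nan for c in cols])
p=CP["top"];Ki=np.linalg.inv(p["mtx"]);R=np.array(p["R"]);C=-R.T@p["t"]
def ray(u,v,zz):
    d=R.T@(Ki@[u,v,1]); return C+d*(zz-C[2])/d[2]
ok=~np.isnan(low)
k=np.polyfit(cols[ok],low[ok],1);res=low-np.polyval(k,cols);ok&=abs(res)<1.5;k=np.polyfit(cols[ok],low[ok],1)
for zz in(0,45):
    a=ray(cols[0],np.polyval(k,cols[0])-.5,zz);b=ray(cols[-1],np.polyval(k,cols[-1])-.5,zz);d=a-b
    print("front edge z",zz,a.round(),b.round(),"yaw",np.arctan2(-d[0],d[1]),np.linalg.norm(d),ok.sum())
xs=np.flatnonzero(m.sum(0)>5);print("mask cols",xs.min(),xs.max())
th=(430.6,-297,.167);g=(628,40,-.0666);h=(650.9,19.8,-.089)
ims=[]
for c,(bx,by),(gx,gy) in(("top",(365,230),(240,135)),("side",(340,155),(230,205))):
    im=cv2.imread(f"pics/{c}0.png");K=4
    for parts,(x,y) in(([place(P,*th) for P in TH],(bx,by)),([place(P,*g) for P in G]+[place(H,*h)],(gx,gy))):
        cr=cv2.resize(im[y:y+75,x:x+100],(400,300),interpolation=cv2.INTER_CUBIC)
        for i,P in enumerate(parts):
            hh=cv2.convexHull(((proj(c,P)+.5-[x,y])*K).astype(np.float32)).astype(int)
            cv2.polylines(cr,[hh.astype(np.int32)],True,[(0,0,255),(0,255,0),(255,0,255)][i],1)
        ims.append(cr)
cv2.imwrite("pics/ov1.png",np.vstack([np.hstack(ims[:2]),np.hstack(ims[2:])]))
E
python3 run2.py
```

```text
front edge z 0 [628. 198.   0.] [ 595. -161.    0.] yaw -0.09215867291726697 360.3877083458108 132
front edge z 45 [619. 190.  45.] [ 587. -156.   45.] yaw -0.09215867291726715 348.0465650228292 132
mask cols 217 362
```

View pics/ov1.png

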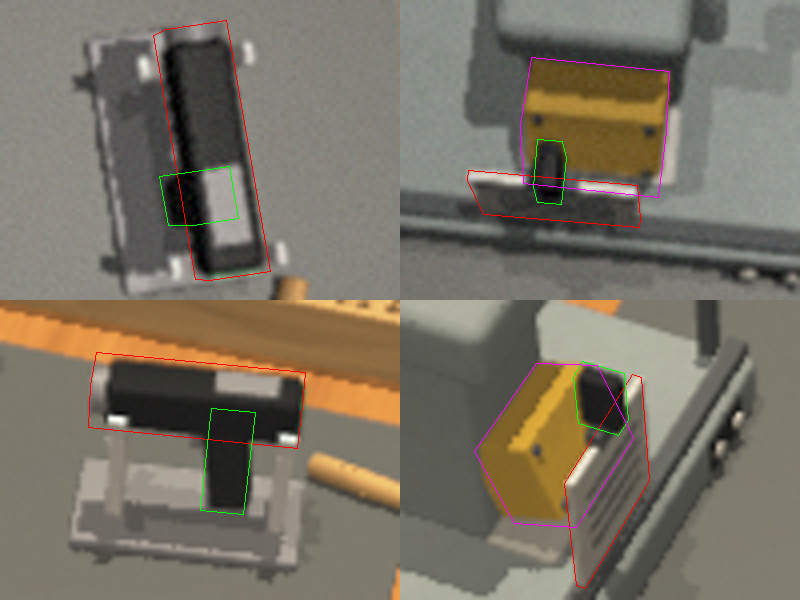

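```bash
cat > mv.py <<'E'
import sys,numpy as np
from scipy.spatial.transform import Rotation as Ro
from workcell import get_obs
def tool(yaw,tilt=0): # tool x forward at yaw; tilt>0 noses x downward
    return Ro.from_euler("ZY",[yaw,tilt])*Ro.from_rotvec([np.pi,0,0])
def show(*tg):
    o=get_obs();R=Ro.from_rotvec(o["orientation"])
    print("t",round(o["t"],2),"pos",o["ee_pos"].round(1),"F",o["ft_force"].round(1),"w",round(o["width"],1),"q",o["qpos"].round(2))
    for p,yaw,tilt in tg:
        print(" travel",(R.inv().apply(np.array(p)-o["ee_pos"])/25).round(2),"ang",((R.inv()*tool(yaw,tilt)).as_rotvec(degrees=True)/8).round(2))
E
python3 -c "
from mv import *
show(((628,40,440),-.09,0),((628,40,360),-.09,0))"
```

```text
t 1.4 pos [ 158.8 -604.5  404.7] F [-0.3 -0.3  0. ] w 87.9 q [-1.33  0.42  1.63  0.    1.09 -0.02]
 travel [ 24.7  -20.17  -1.41] ang [-0.   -0.    2.48]
 travel [ 24.7  -20.17   1.79] ang [-0.   -0.    2.48]
```

>>> play_rows:
  travel:
    - [2,-1.6,-0.7]
    - [4,-3.2,-1.4]
    - [6,-4.8,-1.4]
    - [8,-6.5,-1.4]
    - [10,-8.1,-1.4]
    - [12,-9.7,-1.4]
    - [14,-11.3,-1.4]
    - [16,-13,-1.4]
    - [18,-14.6,-1.4]
    - [20,-16.3,-1.4]
    - [22,-18,-1.4]
    - [24,-19.5,-1.4]
    - [24.7,-20.15,-1.4]
    - [24.7,-20.15,-1.4]
    - [24.7,-20.15,-1.4]
    - [24.7,-20.15,-1.4]
  angular:
    - [0,0,0.2]
    - [0,0,0.4]
    - [0,0,0.6]
    - [0,0,0.8]
    - [0,0,1]
    - [0,0,1.2]
    - [0,0,1.4]
    - [0,0,1.6]
    - [0,0,1.8]
    - [0,0,2]
    - [0,0,2.2]
    - [0,0,2.4]
    - [0,0,2.48]
    - [0,0,2.48]
    - [0,0,2.48]
    - [0,0,2.48]
  claw: [1,1,1,1,1,1,1,1,1,1,1,1,1,1,1,1]

```text
t: 3.4
ee_pos: [627.4, 38.4, 439.7]
orientation: [3.138, -0.143, -0.001]
ft_force: [0.3, -0.3, -0.9]
width: 87.7
```

```bash
python3 -c "
from mv import *
show(((628,40,440),-.09,0),((628,40,360),-.09,0))
from workcell import *
import cv2
a=get_image('side')[120:320,170:440];cv2.imwrite('pics/s1.png',cv2.resize(a,None,fx=2.9,fy=2.9,interpolation=2))"
```

```text
t 3.4 pos [627.4  38.4 439.7] F [ 0.3 -0.3 -0.9] w 87.7 q [ 0.04  0.39  1.59 -0.    1.16  1.7 ]
 travel [ 0.02 -0.06 -0.01] ang [ 0.    0.   -0.01]
 travel [ 0.02 -0.06  3.19] ang [ 0.    0.   -0.01]
```

View pics/s1.png

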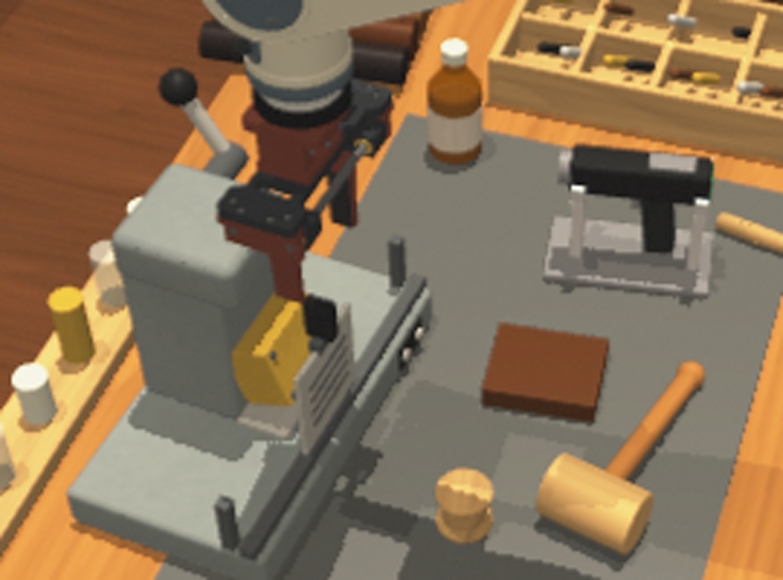

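The open fingers straddle the handle at about (320,315) in the crop, so I'll descend and grip.

>>> play_rows:
  travel:
    - [0,-0.05,1]
    - [0,-0.05,2]
    - [0,-0.05,3]
    - [0,-0.05,3.2]
    - [0,-0.05,3.2]
    - [0,-0.05,3.2]
    - [0,-0.05,3.2]
    - [0,-0.05,3.2]
    - [0,-0.05,3.2]
    - [0,-0.05,3.2]
  angular:
    - [0,0,0]
    - [0,0,0]
    - [0,0,0]
    - [0,0,0]
    - [0,0,0]
    - [0,0,0]
    - [0,0,0]
    - [0,0,0]
    - [0,0,0]
    - [0,0,0]
  claw: [1,1,1,1,-1,-1,-1,-1,-1,-1]

```text
t: 4.7
ee_pos: [627.6, 39.7, 359.9]
orientation: [3.138, -0.143, -0.0]
ft_force: [-0.2, 0.3, -0.8]
width: 31.7
```

>>> play_rows:
  travel:
    - [0,0,0]
    - [0,0,0]
    - [0,0,0]
    - [0,0,0]
  angular:
    - [0,0,0]
    - [0,0,0]
    - [0,0,0]
    - [0,0,0]
  claw: [-1,-1,-1,-1]

```text
t: 5.2
ee_pos: [627.6, 39.8, 359.8]
orientation: [-3.138, 0.143, 0.0]
ft_force: [-0.1, 2.0, -1.3]
width: 14.3
```

>>> play_rows:
  travel:
    - [0,-0.4,0]
    - [0,-0.9,0]
    - [0,-1.4,0]
    - [0,-1.9,0]
    - [0,-2.4,0]
    - [0,-2.9,0]
    - [0,-3.2,0]
    - [0,-3.4,0]
    - [0,-3.4,0]
  angular:
    - [0,0,0]
    - [0,0,0]
    - [0,0,0]
    - [0,0,0]
    - [0,0,0]
    - [0,0,0]
    - [0,0,0]
    - [0,0,0]
    - [0,0,0]
  claw: [-1,-1,-1,-1,-1,-1,-1,-1,-1]

```text
t: 6.32
ee_pos: [635.2, 124.6, 359.9]
orientation: [3.138, -0.142, -0.001]
ft_force: [-0.8, -0.7, 0.7]
width: 13.9
```

>>> play_rows:
  travel:
    - [0,-0.1,0]
    - [0,-0.2,0]
    - [0,-0.3,0]
    - [0,-0.3,0]
  angular:
    - [0,0,0]
    - [0,0,0]
    - [0,0,0]
    - [0,0,0]
  claw: [-1,-1,-1,-1]

```text
t: 6.82
ee_pos: [635.8, 131.6, 359.8]
orientation: [3.137, -0.142, -0.001]
ft_force: [-2.4, -6.6, 2.3]
width: 13.8
```

>>> play_rows:
  travel:
    - [0,-0.1,0]
    - [0,-0.2,0]
    - [0,-0.3,0]
    - [0,-0.3,0]
  angular:
    - [0,0,0]
    - [0,0,0]
    - [0,0,0]
    - [0,0,0]
  claw: [-1,-1,-1,-1]

```text
t: 7.32
ee_pos: [636.3, 133.8, 359.7]
orientation: [3.126, -0.142, -0.005]
ft_force: [-3.2, -34.9, 6.4]
width: 13.8
```

```bash
python3 -c "
from mv import *
show()
from workcell import *
import cv2
a=get_image('side')[180:330,190:390];cv2.imwrite('pics/s2.png',cv2.resize(a,None,fx=3,fy=3,interpolation=2))"
```

```text
t 7.33 pos [636.3 133.8 359.7] F [ -3.2 -34.9   6.4] w 13.8 q [ 0.19  0.51  1.6  -0.01  1.04  1.86]
```

The guard is against its stop: 35 N of force after about 93 mm of travel. I'll ease off, release and rise.

>>> play_rows:
  travel:
    - [0,0.15,0]
    - [0,0.15,0]
    - [0,0.15,0]
    - [0,0.15,0]
    - [0,0.15,0]
    - [0,0.15,-1]
    - [0,0.15,-2.5]
    - [0,0.15,-4]
    - [0,0.15,-4]
  angular:
    - [0,0,0]
    - [0,0,0]
    - [0,0,0]
    - [0,0,0]
    - [0,0,0]
    - [0,0,0]
    - [0,0,0]
    - [0,0,0]
    - [0,0,0]
  claw: [-1,1,1,1,1,1,1,1,1]

```text
t: 8.5
ee_pos: [637.0, 131.6, 463.3]
orientation: [3.128, -0.142, 0.005]
ft_force: [-0.5, 0.4, 0.2]
width: 87.3
```

```bash
python3 -c "
from mv import *
import numpy as np
p=np.array([430.6,-297,0])
show((p+[0,0,420],.167,0),(p+[0,0,283],.167,0))"
```

```text
t 8.5 pos [637.  131.6 463.3] F [-0.5  0.4  0.2] w 87.3 q [ 0.19  0.4   1.52 -0.01  1.22  1.85]
 travel [-6.68 17.8   1.9 ] ang [ 0.08 -0.02 -1.84]
 travel [-6.7  17.74  7.38] ang [ 0.08 -0.02 -1.84]
```

>>> play_rows:
  travel:
    - [-0.7,1.8,0]
    - [-1.4,3.6,0]
    - [-2.1,5.6,0]
    - [-2.8,7.5,0]
    - [-3.5,9.4,0]
    - [-4.2,11.3,0.4]
    - [-4.9,13.2,0.8]
    - [-5.6,15,1.2]
    - [-6.3,16.7,1.6]
    - [-6.68,17.8,1.9]
    - [-6.68,17.8,1.9]
    - [-6.68,17.8,1.9]
    - [-6.68,17.8,1.9]
  angular:
    - [0.08,-0.02,-0.2]
    - [0.08,-0.02,-0.4]
    - [0.08,-0.02,-0.6]
    - [0.08,-0.02,-0.8]
    - [0.08,-0.02,-1]
    - [0.08,-0.02,-1.2]
    - [0.08,-0.02,-1.4]
    - [0.08,-0.02,-1.6]
    - [0.08,-0.02,-1.8]
    - [0.08,-0.02,-1.84]
    - [0.08,-0.02,-1.84]
    - [0.08,-0.02,-1.84]
    - [0.08,-0.02,-1.84]
  claw: [1,1,1,1,1,1,1,1,1,1,1,1,1]

```text
t: 10.12
ee_pos: [431.0, -296.1, 420.0]
orientation: [-3.13, -0.263, 0.001]
ft_force: [0.7, -0.9, 0.4]
width: 87.6
```

```bash
cat > run3.py <<'E'
from fit import *
from workcell import *
from mv import show
z=np.load("m.npz")
M={}
for c in CP:
    get_image(c);r=silhouettes(c,"heater")
    print(c,[(round(d["conf"],2),int(d["mask"].sum()),np.round(np.argwhere(d["mask"]).mean(0)[::-1])) for d in r[:2]])
    M[c]=r[0]["mask"].astype(np.float32)
    cv2.imwrite(f"pics/{c}3.png",get_image(c))
np.savez("m3.npz",**M)
for st in([650,20,-.09],[665,22,-.09]):
    print(fit(lambda v:([place(H,*v)],[]),st,M,[8,8,.06]))
    for c in M: print(c,fit(lambda v:([place(H,v[0],v[1],-.09)],[]),st[:2],{c:M[c]},[8,8]))
# unoccluded side face fit for the thermometer using the original side mask only
for c in("side","top"): print("th",c,fit(lambda v:m_th([*v]),[430,-297,.167],{c:z[c+"_thermometer"]},[6,6,.06]))
show(((430.6,-297,420),.167,0),((430.6,-297,283),.167,0))
ims=[]
h=(655,21,-.09)
for c,(x,y) in(("top",(240,135)),("side",(220,195))):
    cr=cv2.resize(cv2.imread(f"pics/{c}3.png")[y:y+75,x:x+100],(400,300),interpolation=cv2.INTER_CUBIC)
    ims.append(cr)
for c,(x,y) in(("top",(370,230)),("side",(340,155))):
    cr=cv2.resize(cv2.imread(f"pics/{c}3.png")[y:y+75,x:x+100],(400,300),interpolation=cv2.INTER_CUBIC)
    ims.append(cr)
cv2.imwrite("pics/c3.png",np.vstack([np.hstack(ims[:2]),np.hstack(ims[2:])]))
E
python3 run3.py
```

```text
side [(0.65, 641, array([326., 156.])), (0.63, 713, array([266., 237.]))]
top [(0.87, 892, array([289., 164.]))]
(array([ 6.52855903e+02,  1.91622299e+01, -9.24348958e-02]), np.float64(1.2121379375457764))
side (array([650.,  20.]), np.float64(1.0))
top (array([654.0546875,  19.328125 ]), np.float64(0.21621620655059814))
(array([ 6.57159695e+02,  1.66835934e+01, -1.30619837e-02]), np.float64(1.2113564014434814))
side (array([665.,  22.]), np.float64(1.0))
top (array([659.93616629,  18.60971117]), np.float64(0.2140180468559265))
th side (array([ 4.30267138e+02, -2.95485413e+02,  1.82923551e-01]), np.float64(0.14934998750686646))
th top (array([ 4.31041319e+02, -2.96406525e+02,  1.43294686e-01]), np.float64(0.12527894973754883))
t 10.43 pos [ 430.8 -296.7  420.1] F [-1.   0.  -0.3] w 87.6 q [-0.63  0.25  1.84 -0.    1.05  0.78]
 travel [-0.01  0.01  0.  ] ang [-0.  0. -0.]
 travel [-0.01  0.01  5.48] ang [-0.  0. -0.]
```

View pics/c3.png

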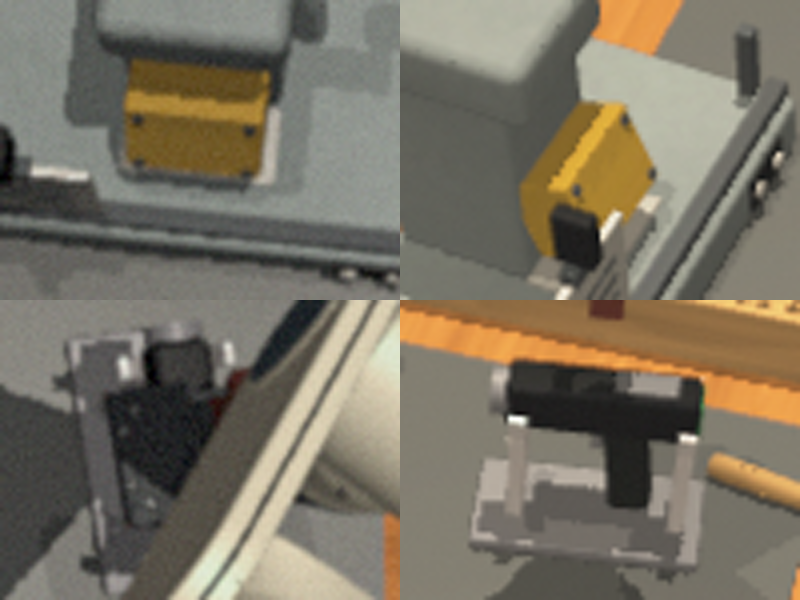

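Brass face screws in the top crop are at (137,121), (250,132), (137,162), (242,170); in the side crop, opposite corners are at (578,187) and (652,173). I'll triangulate the face centre from these.

Run:
```python
from fit import *
px={"top":(240+191.5/4-.5,135+146.3/4-.5),"side":(220+215/4-.5,195+180/4-.5)}
def ray(c,uv):
    p=CP[c];R=np.array(p["R"]);d=R.T@np.linalg.inv(p["mtx"])@[*uv,1];C=-R.T@p["t"];return C,d/np.linalg.norm(d)
A=0;b=0
for c,uv in px.items():
    C,d=ray(c,uv);print(c,(C+d*(115-C[2])/d[2]).round(1));P=np.eye(3)-np.outer(d,d);A=A+P;b=b+P@C
X=np.linalg.solve(A,b);print(X.round(1),[ (proj(c,[X])[0]-px[c]).round(1) for c in px])
for X in([663,19,115],[660,19,115]): print({c:((proj(c,[X])[0]+.5-o)*4).round() for c,o in(("top",(240,135)),("side",(220,195)))})
# stand fit
z=np.load("m.npz")
m=lambda v:([place(box(-85,85,-45,45,0,10),*v),*[place(box(a-6,a+6,-26,26,10,100),*v) for a in(55,-66)]],[])
ST=lambda v:([place(box(-85,85,-45,45,0,10),*v)]+[place(q,*v) for a in(55,-66) for q in(box(a-6,a+6,-31,-26,10,122),box(a-6,a+6,26,31,10,122))],[place(P,*v) for P in TH])
for c in("side","top"):print("stand",c,fit(ST,[430,-296,.167],{c:z[c+"_stand"]},[6,6,.06]))
```

```text
top [661.   19.6 115. ]
side [660.4  16.9 115. ]
[659.7  19.4 118. ] [array([0. , 0.2]), array([-0.2, -0. ])]
{'top': array([193., 143.]), 'side': array([210., 181.])}
{'top': array([192., 148.]), 'side': array([214., 182.])}
stand side (array([ 4.29783027e+02, -3.01522553e+02,  1.69839670e-01]), np.float64(0.09575903415679932))
stand top (array([ 4.30740006e+02, -2.98017259e+02,  1.45451191e-01]), np.float64(0.10760855674743652))
```

>>> play_rows:
  travel:
    - [0,0,1.5]
    - [0,0,3]
    - [0,0,4.5]
    - [0,0,5.2]
    - [0,0,5.44]
    - [0,0,5.44]
    - [0,0,5.44]
    - [0,0,5.44]
    - [0,0,5.44]
    - [0,0,5.44]
    - [0,0,5.44]
    - [0,0,5.44]
    - [0,0,5.44]
    - [0,0,5.44]
  angular:
    - [0,0,0]
    - [0,0,0]
    - [0,0,0]
    - [0,0,0]
    - [0,0,0]
    - [0,0,0]
    - [0,0,0]
    - [0,0,0]
    - [0,0,0]
    - [0,0,0]
    - [0,0,0]
    - [0,0,0]
    - [0,0,0]
    - [0,0,0]
  claw: [1,1,1,1,1,-1,-1,-1,-1,-1,-1,-1,-1,-1]

```text
t: 12.18
ee_pos: [430.8, -296.7, 284.2]
orientation: [3.131, 0.262, -0.0]
ft_force: [-0.3, -0.3, 3.8]
width: 36.1
```

```bash
python3 -c "
from mv import *
show()"
```

```text
t 12.18 pos [ 430.8 -296.7  284.2] F [-0.3 -0.3  3.8] w 36.1 q [-0.63  0.45  1.93 -0.    0.75  0.78]
```

>>> play_rows:
  travel:
    - [0,0,-0.5]
    - [0,0,-1.2]
    - [0,0,-2]
    - [0,0,-3]
    - [0,0,-4]
    - [0,0,-5]
    - [0,0,-5.2]
    - [0,0,-5.2]
    - [0,0,-5.2]
  angular:
    - [0,0,0]
    - [0,0,0]
    - [0,0,0]
    - [0,0,0]
    - [0,0,0]
    - [0,0,0]
    - [0,0,0]
    - [0,0,0]
    - [0,0,0]
  claw: [-1,-1,-1,-1,-1,-1,-1,-1,-1]

```text
t: 13.3
ee_pos: [430.5, -296.4, 413.3]
orientation: [-3.13, -0.262, 0.002]
ft_force: [-0.5, 0.4, -1.4]
width: 35.7
```

```bash
cat > aim.py <<'E'
from mv import *
face=np.array([661,18.5,115.]);yaw=-.09;tl=np.radians(20)
for back in(260,175):
    R=tool(yaw,tl);xh=R.as_matrix()[:,0];z=R.as_matrix()[:,2]
    p=face-back*xh-164.2*z
    print(p.round(1),xh.round(3));show((p,yaw,tl))
E
python3 aim.py
```

```text
[473.6  35.4 358.2] [ 0.936 -0.084 -0.342]
t 13.3 pos [ 430.5 -296.4  413.3] F [-0.5  0.4 -1.4] w 35.7 q [-0.63  0.26  1.85 -0.    1.03  0.78]
 travel [  3.91 -12.8    2.21] ang [ 0.31 -2.47  1.82]
[553.2  28.2 329.2] [ 0.936 -0.084 -0.342]
t 13.3 pos [ 430.5 -296.4  413.3] F [-0.5  0.4 -1.4] w 35.7 q [-0.63  0.26  1.85 -0.    1.03  0.78]
 travel [  7.   -11.99   3.37] ang [ 0.31 -2.47  1.82]
```

>>> play_rows:
  travel:
    - [0.2,-0.6,0.05]
    - [0.4,-1.7,0.2]
    - [0.8,-2.8,0.4]
    - [1.2,-4,0.6]
    - [1.6,-5.2,0.8]
    - [2,-6.4,1]
    - [2.3,-7.6,1.2]
    - [2.7,-8.8,1.4]
    - [3,-10,1.6]
    - [3.4,-11.2,1.9]
    - [3.7,-12.2,2.1]
    - [3.9,-12.8,2.2]
    - [3.9,-12.8,2.2]
    - [3.9,-12.8,2.2]
    - [3.9,-12.8,2.2]
  angular:
    - [0.01,-0.1,0.1]
    - [0.04,-0.3,0.2]
    - [0.06,-0.5,0.4]
    - [0.1,-0.75,0.55]
    - [0.12,-1,0.7]
    - [0.15,-1.25,0.9]
    - [0.2,-1.5,1.1]
    - [0.22,-1.75,1.3]
    - [0.25,-2,1.5]
    - [0.28,-2.2,1.65]
    - [0.3,-2.4,1.75]
    - [0.31,-2.47,1.82]
    - [0.31,-2.47,1.82]
    - [0.31,-2.47,1.82]
    - [0.31,-2.47,1.82]
  claw: [-1,-1,-1,-1,-1,-1,-1,-1,-1,-1,-1,-1,-1,-1,-1]

```text
t: 15.18
ee_pos: [473.3, 34.7, 358.7]
orientation: [-3.076, 0.139, 0.541]
ft_force: [0.2, -0.0, -1.7]
width: 35.6
```

```bash
python3 aim.py
python3 - <<'E'
from workcell import *
import cv2,numpy as np
a=get_image('side')[150:300,200:400];b=get_image('top')[120:270,210:410]
cv2.imwrite('pics/s4.png',cv2.resize(np.vstack([a,b]),None,fx=2,fy=2,interpolation=2))
E
```

```text
[473.6  35.4 358.2] [ 0.936 -0.084 -0.342]
t 15.18 pos [473.3  34.7 358.7] F [ 0.2 -0.  -1.7] w 35.6 q [0.04 0.34 1.91 0.05 1.24 1.68]
 travel [ 0.02 -0.03  0.01] ang [ 0.   -0.01 -0.  ]
[553.2  28.2 329.2] [ 0.936 -0.084 -0.342]
t 15.18 pos [473.3  34.7 358.7] F [ 0.2 -0.  -1.7] w 35.6 q [0.04 0.34 1.91 0.05 1.24 1.68]
 travel [ 3.42 -0.03  0.02] ang [ 0.   -0.01 -0.  ]
```

View pics/s4.png

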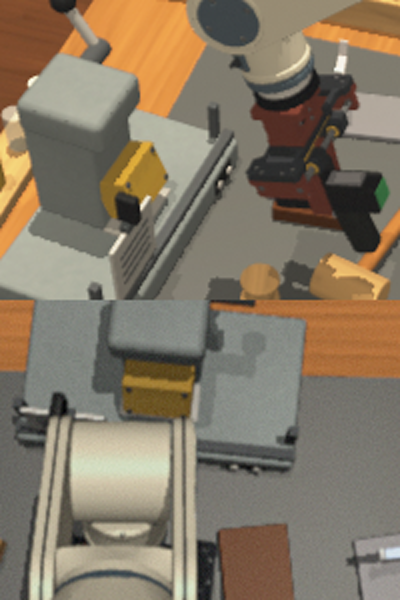

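>>> play_rows:
  travel:
    - [0.3,0,0]
    - [0.8,-0.01,0]
    - [1.4,-0.01,0]
    - [2,-0.02,0.01]
    - [2.6,-0.02,0.01]
    - [3.1,-0.03,0.02]
    - [3.4,-0.03,0.02]
    - [3.4,-0.03,0.02]
    - [3.4,-0.03,0.02]
    - [3.4,-0.03,0.02]
    - [3.4,-0.03,0.02]
    - [3.4,-0.03,0.02]
  angular:
    - [0,0,0]
    - [0,0,0]
    - [0,0,0]
    - [0,0,0]
    - [0,0,0]
    - [0,0,0]
    - [0,0,0]
    - [0,0,0]
    - [0,0,0]
    - [0,0,0]
    - [0,0,0]
    - [0,0,0]
  claw: [-1,-1,-1,-1,-1,-1,-1,-1,-1,-1,-1,-1]

```text
t: 16.77
ee_pos: [552.7, 28.3, 329.4]
orientation: [-3.076, 0.139, 0.54]
ft_force: [-0.4, -0.5, -0.7]
width: 35.7
```

```bash
cat > run4.py <<'E'
from fit import *
from workcell import *
from mv import *
im=get_image("side");r=silhouettes("side","thermometer");print([(round(d["conf"],2),int(d["mask"].sum()),np.round(np.argwhere(d["mask"]).mean(0)[::-1])) for d in r[:2]])
o=get_obs();R=Ro.from_rotvec(o["orientation"]);org=o["ee_pos"]+R.apply([0,0,164.2]);T=(R*Ro.from_rotvec([np.pi,0,0])).as_matrix()
print("org",org.round(1),"face in nose",(T.T@(np.array([661,18.5,115])-org)-[75,0,0]).round(1))
x,y=210,165
cr=cv2.resize(im[y:y+120,x:x+160],None,fx=5,fy=5,interpolation=cv2.INTER_CUBIC)
for B in TH: cv2.polylines(cr,[cv2.convexHull(((proj("side",(B-[0,0,120])@T.T+org)+.5-[x,y])*5).astype(np.float32)).astype(np.int32)],True,(0,0,255),1)
L=proj("side",np.array([org+T[:,0]*s for s in(75,175)]));F=proj("side",place(H,661,18.5,-.09))
cv2.line(cr,*[tuple(int(v) for v in (q+.5-[x,y])*5) for q in L],(0,255,0),1)
cv2.polylines(cr,[cv2.convexHull(((F[:4]+.5-[x,y])*5).astype(np.float32)).astype(np.int32)],True,(255,0,255),1)
cv2.imwrite("pics/s5.png",cr)
E
python3 run4.py
```

```text
[(0.95, 944, array([345., 249.]))]
org [497.   33.3 175. ] face in nose [ 1.003e+02  1.000e-01 -3.000e-01]
```

View pics/s5.png

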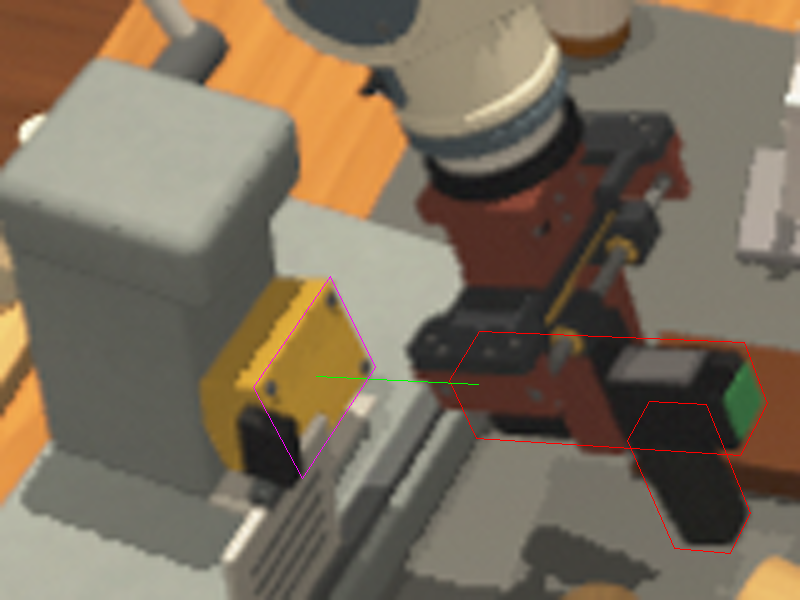

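The held thermometer matches the model outline. The sight line ends mid-face near (317,377), between the screws. I'll hold still.

>>> play_rows:
  travel:
    - [0,0,0]
    - [0,0,0]
    - [0,0,0]
    - [0,0,0]
    - [0,0,0]
    - [0,0,0]
    - [0,0,0]
    - [0,0,0]
    - [0,0,0]
    - [0,0,0]
    - [0,0,0]
    - [0,0,0]
    - [0,0,0]
    - [0,0,0]
    - [0,0,0]
    - [0,0,0]
  angular:
    - [0,0,0]
    - [0,0,0]
    - [0,0,0]
    - [0,0,0]
    - [0,0,0]
    - [0,0,0]
    - [0,0,0]
    - [0,0,0]
    - [0,0,0]
    - [0,0,0]
    - [0,0,0]
    - [0,0,0]
    - [0,0,0]
    - [0,0,0]
    - [0,0,0]
    - [0,0,0]
  claw: [-1,-1,-1,-1,-1,-1,-1,-1,-1,-1,-1,-1,-1,-1,-1,-1]

```text
t: 18.88
ee_pos: [552.7, 28.3, 329.4]
orientation: [-3.076, 0.139, 0.54]
ft_force: [-0.3, -0.8, -1.3]
width: 36.2
```

>>> play_rows:
  travel:
    - [-0.3,0,0]
    - [-0.8,0,0]
    - [-1.6,0,0]
    - [-2.4,0,0]
    - [-3.2,0,0]
    - [-3.4,0,0]
    - [-3.4,0,0]
    - [-3.4,0,0]
  angular:
    - [0,0,0]
    - [0,0,0]
    - [0,0,0]
    - [0,0,0]
    - [0,0,0]
    - [0,0,0]
    - [0,0,0]
    - [0,0,0]
  claw: [-1,-1,-1,-1,-1,-1,-1,-1]

```text
t: 19.88
ee_pos: [473.6, 35.5, 358.3]
orientation: [-3.076, 0.139, 0.539]
ft_force: [0.7, -0.5, -2.7]
width: 36.1
```

```bash
python3 -c "
from mv import *
show(((430.8,-296.7,412),.167,0))"
```

```text
t 19.88 pos [473.6  35.5 358.3] F [ 0.7 -0.5 -2.7] w 36.1 q [0.04 0.34 1.91 0.05 1.24 1.68]
 travel [-1.21 13.39 -1.84] ang [-0.32  2.47 -1.82]
```

>>> play_rows:
  travel:
    - [-0.1,0.6,-0.1]
    - [-0.2,1.7,-0.3]
    - [-0.3,2.8,-0.5]
    - [-0.4,4,-0.7]
    - [-0.5,5.2,-0.9]
    - [-0.6,6.5,-1.1]
    - [-0.7,7.8,-1.3]
    - [-0.8,9,-1.4]
    - [-0.9,10.2,-1.5]
    - [-1,11.4,-1.6]
    - [-1.1,12.5,-1.75]
    - [-1.2,13.1,-1.84]
    - [-1.2,13.39,-1.84]
    - [-1.2,13.39,-1.84]
    - [-1.2,13.39,-1.84]
    - [-1.2,13.39,-1.84]
  angular:
    - [-0.01,0.1,-0.1]
    - [-0.04,0.3,-0.2]
    - [-0.06,0.5,-0.4]
    - [-0.1,0.75,-0.55]
    - [-0.12,1,-0.7]
    - [-0.15,1.25,-0.9]
    - [-0.2,1.5,-1.1]
    - [-0.22,1.75,-1.3]
    - [-0.25,2,-1.5]
    - [-0.28,2.2,-1.65]
    - [-0.3,2.4,-1.75]
    - [-0.32,2.47,-1.82]
    - [-0.32,2.47,-1.82]
    - [-0.32,2.47,-1.82]
    - [-0.32,2.47,-1.82]
    - [-0.32,2.47,-1.82]
  claw: [-1,-1,-1,-1,-1,-1,-1,-1,-1,-1,-1,-1,-1,-1,-1,-1]

```text
t: 21.88
ee_pos: [431.0, -296.2, 411.8]
orientation: [3.13, 0.262, -0.001]
ft_force: [-0.1, 0.5, -3.0]
width: 35.9
```

```bash
python3 -c "
from mv import *
show(((430.8,-296.7,284.7),.167,0))"
```

```text
t 21.88 pos [ 431.  -296.2  411.8] F [-0.1  0.5 -3. ] w 35.9 q [-0.62  0.26  1.85 -0.    1.03  0.78]
 travel [-0.01  0.02  5.08] ang [0.   0.01 0.  ]
```

>>> play_rows:
  travel:
    - [-0.01,0.02,1]
    - [-0.01,0.02,2]
    - [-0.01,0.02,3]
    - [-0.01,0.02,4]
    - [-0.01,0.02,4.5]
    - [-0.01,0.02,4.8]
    - [-0.01,0.02,5]
    - [-0.01,0.02,5.08]
    - [-0.01,0.02,5.08]
    - [-0.01,0.02,5.08]
  angular:
    - [0,0,0]
    - [0,0,0]
    - [0,0,0]
    - [0,0,0]
    - [0,0,0]
    - [0,0,0]
    - [0,0,0]
    - [0,0,0]
    - [0,0,0]
    - [0,0,0]
  claw: [-1,-1,-1,-1,-1,-1,-1,-1,-1,-1]

```text
t: 23.12
ee_pos: [430.9, -296.9, 285.2]
orientation: [3.13, 0.262, -0.0]
ft_force: [-0.3, -0.2, -1.5]
width: 35.8
```

>>> play_rows:
  travel:
    - [0,0,0.04]
    - [0,0,0.04]
    - [0,0,0.04]
    - [0,0,0.04]
    - [0,0,0.04]
    - [0,0,0.04]
    - [0,0,0.04]
    - [0,0,0.04]
    - [0,0,-1]
    - [0,0,-2.5]
    - [0,0,-4]
    - [0,0,-5.5]
    - [0,0,-5.5]
  angular:
    - [0,0,0]
    - [0,0,0]
    - [0,0,0]
    - [0,0,0]
    - [0,0,0]
    - [0,0,0]
    - [0,0,0]
    - [0,0,0]
    - [0,0,0]
    - [0,0,0]
    - [0,0,0]
    - [0,0,0]
    - [0,0,0]
  claw: [-1,-1,0.2,0.6,1,1,1,1,1,1,1,1,1]

```text
t: 24.75
ee_pos: [431.5, -297.2, 425.6]
orientation: [3.126, 0.262, 0.007]
ft_force: [0.4, 0.6, -0.9]
width: 87.7
```

Run:
```python
from fit import *
from workcell import *
from mv import show
show(((636.5,131.8,460),-.09,0))
get_image("side");m=silhouettes("side","thermometer")[0]
z=np.load("m.npz")["side_thermometer"]>0
print("side IoU with start",(m["mask"]&z).sum()/(m["mask"]|z).sum(),m["conf"])
print(fit(m_th,[430,-296,.167],{"side":m["mask"].astype(np.float32)},[6,6,.06]))
```

```text
t 24.75 pos [ 431.5 -297.2  425.6] F [ 0.4  0.6 -0.9] w 87.7 q [-0.63  0.25  1.83 -0.    1.05  0.78]
 travel [ 10.95 -15.55  -1.41] ang [ 0.03 -0.03  1.84]
side IoU with start 0.9655172413793104 0.82
(array([ 4.30102391e+02, -2.96049035e+02,  1.66885449e-01]), np.float64(0.1377052664756775))
```

The thermometer is back in its start pose (IoU 0.97 against the first mask). Next is the guard.

>>> play_rows:
  travel:
    - [0.7,-0.5,-0.7]
    - [1.8,-2,-1.4]
    - [2.9,-3.7,-1.4]
    - [4.1,-5.4,-1.4]
    - [5.3,-7.1,-1.4]
    - [6.5,-8.8,-1.4]
    - [7.7,-10.5,-1.4]
    - [8.8,-12.2,-1.4]
    - [9.9,-13.9,-1.4]
    - [10.9,-15.4,-1.4]
    - [10.95,-15.55,-1.4]
    - [10.95,-15.55,-1.4]
    - [10.95,-15.55,-1.4]
  angular:
    - [0.03,-0.03,0.2]
    - [0.03,-0.03,0.4]
    - [0.03,-0.03,0.6]
    - [0.03,-0.03,0.8]
    - [0.03,-0.03,1]
    - [0.03,-0.03,1.2]
    - [0.03,-0.03,1.4]
    - [0.03,-0.03,1.6]
    - [0.03,-0.03,1.75]
    - [0.03,-0.03,1.84]
    - [0.03,-0.03,1.84]
    - [0.03,-0.03,1.84]
    - [0.03,-0.03,1.84]
  claw: [1,1,1,1,1,1,1,1,1,1,1,1,1]

```text
t: 26.48
ee_pos: [635.5, 131.1, 456.5]
orientation: [-3.136, 0.142, 0.009]
ft_force: [-0.5, 0.4, 0.3]
width: 87.7
```

```bash
python3 -c "
from mv import *
show(((636.5,131.8,360),-.09,0))"
```

```text
t 26.48 pos [635.5 131.1 456.5] F [-0.5  0.4  0.3] w 87.7 q [0.18 0.41 1.53 0.   1.21 1.84]
 travel [ 0.06 -0.02  3.86] ang [-0.02  0.04 -0.01]
```

>>> play_rows:
  travel:
    - [0.05,-0.02,1]
    - [0.05,-0.02,2]
    - [0.05,-0.02,3]
    - [0.05,-0.02,3.7]
    - [0.05,-0.02,3.86]
    - [0.05,-0.02,3.86]
    - [0.05,-0.02,3.86]
    - [0.05,-0.02,3.86]
    - [0.05,-0.02,3.86]
    - [0.05,-0.02,3.86]
    - [0.05,-0.02,3.86]
    - [0.05,-0.02,3.86]
    - [0.05,-0.02,3.86]
    - [0.05,-0.02,3.86]
    - [0.05,-0.02,3.86]
    - [0.05,-0.02,3.86]
  angular:
    - [0,0,0]
    - [0,0,0]
    - [0,0,0]
    - [0,0,0]
    - [0,0,0]
    - [0,0,0]
    - [0,0,0]
    - [0,0,0]
    - [0,0,0]
    - [0,0,0]
    - [0,0,0]
    - [0,0,0]
    - [0,0,0]
    - [0,0,0]
    - [0,0,0]
    - [0,0,0]
  claw: [1,1,1,1,1,-1,-1,-1,-1,-1,-1,-1,-1,-1,-1,-1]

```text
t: 28.48
ee_pos: [636.2, 131.2, 359.9]
orientation: [-3.137, 0.142, 0.01]
ft_force: [-0.4, -5.4, 1.0]
width: 13.7
```

>>> play_rows:
  travel:
    - [0,0.3,0]
    - [0,0.7,0]
    - [0,1.2,0]
    - [0,1.7,0]
    - [0,2.2,0]
    - [0,2.7,0]
    - [0,3.2,0]
    - [0,3.6,0]
    - [0,4,0]
    - [0,4.15,0]
    - [0,4.15,0]
  angular:
    - [0,0,0]
    - [0,0,0]
    - [0,0,0]
    - [0,0,0]
    - [0,0,0]
    - [0,0,0]
    - [0,0,0]
    - [0,0,0]
    - [0,0,0]
    - [0,0,0]
    - [0,0,0]
  claw: [-1,-1,-1,-1,-1,-1,-1,-1,-1,-1,-1]

```text
t: 29.85
ee_pos: [626.9, 27.8, 359.9]
orientation: [-3.137, 0.142, 0.009]
ft_force: [1.5, 1.5, -0.4]
width: 13.6
```

>>> play_rows:
  travel:
    - [0,0.1,0]
    - [0,0.2,0]
    - [0,0.3,0]
    - [0,0.3,0]
  angular:
    - [0,0,0]
    - [0,0,0]
    - [0,0,0]
    - [0,0,0]
  claw: [-1,-1,-1,-1]

```text
t: 30.35
ee_pos: [626.3, 21.1, 359.9]
orientation: [-3.135, 0.142, 0.008]
ft_force: [1.9, 9.3, -1.1]
width: 13.8
```

>>> play_rows:
  travel:
    - [0,0.1,0]
    - [0,0.2,0]
    - [0,0.2,0]
  angular:
    - [0,0,0]
    - [0,0,0]
    - [0,0,0]
  claw: [-1,-1,-1]

```text
t: 30.72
ee_pos: [626.1, 19.7, 359.9]
orientation: [-3.128, 0.143, 0.007]
ft_force: [3.8, 25.7, -2.9]
width: 13.9
```

It reached the shut stop at 26 N, with about 110 mm of travel. I'll release, rise and check.

>>> play_rows:
  travel:
    - [0,-0.1,0]
    - [0,-0.1,0]
    - [0,-0.1,0]
    - [0,-0.1,0]
    - [0,-0.1,0]
    - [0,-0.1,0]
    - [0,-0.1,-1]
    - [0,-0.1,-2.5]
    - [0,-0.1,-4]
    - [0,-0.1,-5]
    - [0,-0.1,-5]
    - [0,-0.1,-5]
  angular:
    - [0,0,0]
    - [0,0,0]
    - [0,0,0]
    - [0,0,0]
    - [0,0,0]
    - [0,0,0]
    - [0,0,0]
    - [0,0,0]
    - [0,0,0]
    - [0,0,0]
    - [0,0,0]
    - [0,0,0]
  claw: [-1,1,1,1,1,1,1,1,1,1,1,1]

```text
t: 32.22
ee_pos: [626.5, 20.8, 483.6]
orientation: [-3.128, 0.143, 0.01]
ft_force: [-1.1, 0.2, -0.3]
width: 87.9
```

Run:
```python
from workcell import *
from mv import show
import cv2
show()
a=get_image('side')[140:340,170:440];cv2.imwrite('pics/s9.png',cv2.resize(a,None,fx=2.9,fy=2.9,interpolation=2))
for c in("side",): print([(d["location"].round() if hasattr(d["location"],"round") else d["location"],d["conf"]) for d in search_frame(c,"guard")[:1]])
```

```text
t 32.23 pos [626.5  20.8 483.6] F [-1.1  0.2 -0.3] w 87.9 q [0.01 0.35 1.55 0.01 1.25 1.67]
[([626.8, 31.0, 129.9], 0.56)]
```

View pics/s9.png

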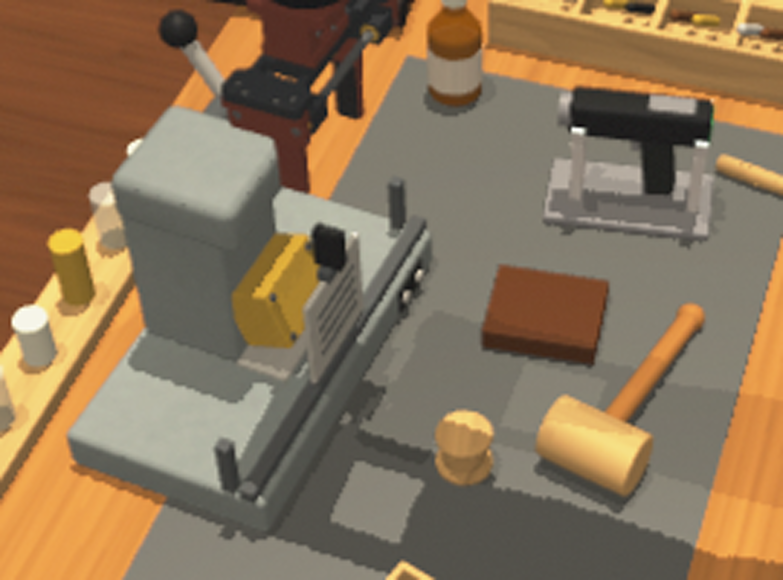

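The guard now covers the block at about (330,310), the thermometer is in its forks at (640,115), and the other things in this crop haven't moved.

```bash
python3 -c "
from workcell import *
print(workorder.close_job())"
```

```text
the job is handed in; nothing more can be done
None
```

I carried out the whole job and handed it in at about 32 s of the 72 s allowed; the system gives no verdict.

- **Guard opened:** I gripped the handle and slid it about 93 mm to its stop, where the force rose to 35 N.
- **Temperature check:** I held the thermometer about 100 mm from the heater face for around 2 s. By my calculation it aimed within 1 mm of the face centre I had measured from the pictures, and the side picture agreed. That centre is itself good only to a few mm.
- **Thermometer stowed:** It is back in the forks and let go. Its side-view outline matches the one from the start at 0.97 overlap, and the fitted position is within 1 mm.
- **Guard shut:** I slid it about 110 mm back to its stop, where the force rose to 26 N, then released it.

The last picture showed the guard in front of the block and the thermometer in its stand. The things in view there had not moved: the oil bottle, leather stack, spool and mallet. The tray, glue bottle, wax jar and most of the brush were outside that final view, so I did not recheck them, but the arm was not moved near them.

Two early measurements disagreed. The first fit of the heater block, while partly hidden by the guard, came out about 10 mm too far forward. I replaced it once the guard was open by locating the face's screws in both cameras. The network also twice gave something else as its best match: the stand for the press, and the oil bottle for the heater. I did not use those two results.

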